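# Lock the set nut on the anchor stud

### The job

Two anchor studs stand on the bench, each with a lower nut and a second nut above it as a lock. On one stud the upper nut still stands clear of the lower one: turn that upper nut clockwise until it bears hard against the lower nut and locks it, without turning the lower nut, then let go.

Things in the scene. Friction and masses are not known exactly. Their poses are not given: they have to be found in the camera images.
- lock_nut (a joint): turn of the loose upper (lock) nut, rad, growing clockwise from above (tightening). Starts between 0.1 and 0.5; stops hard on the lower nut at 1.5. Sinks 7 mm per rad (quick multi-start thread): gap to the lower nut = 7 mm x (1.5 - value). Even friction of about 0.15 N m; stays where it is left.
- lock_nut_top (a point): centre of the top face of the loose lock nut, z up; turns and sinks with it. Plain steel hexagon, 40 mm across flats, 46 over corners, 24 high below this point; flats face its +y and -y and every 60 degrees. Top face 62 to 65 mm above the bench at the start, 55 when locked; the 20 mm stud stands through it to 82. Its foot is a steel plate 88x88x8 mm fixed to the bench.
- set_nut (a joint): turn of the lower (set) nut on the same stud, rad, 0 at the start, growing clockwise from above. Steel hexagon, also 40 mm across flats, 20 high, top face 31 mm above the bench, on a washer. Stiff (1 N m), but turns if gripped along with the upper nut; it must keep its place.
- mount_locked: the other stud: the same plate, stud and two nuts, but its upper nut is already hard down on the lower one, with no gap, and nothing on it moves. Origin: centre of the plate's underside, z up. It needs no work. Right of both studs a tall upright side panel at y = -0.4 runs from x = 0.33 away from the robot; come round its front edge.
There are look-alikes about, which are no part of the job. Leave any purple look-alike of the part that bears lock_nut alone.

How it is judged:
By the outcome, as a careful person would: the job done as asked, in the order asked, and still so for the second after the job is handed in, with the robot touching nothing.
It also fails if it takes over 38 s, if anything falls off the work surface, if the arm or the gripper's body presses on something with over 40 N, if the wrist force passes 120 N, or if a joint passes its speed limit or range.

### The arm

A 6-joint arm with a two-finger parallel gripper is mounted at the origin on a cart in front of the work surface, level with it; the furniture and walls round the work are solid. World frame = base frame: x ahead of the robot, y to its left, z up, the work surface at z = 0. Lengths are in m, angles in rad, forces in N, time in s.
With the tool pointing down it reaches from about 0.35 to 0.975 m from the base axis. Payload 4.9 kg.
Tool frame: the origin (TCP) lies on the centre line of the jaws, within the pads' length; the fingertips stand 14 mm ahead of it and the grasp point (between the pads) lies 5 mm behind it; y points along the fingers, z is the direction in which the jaws open and shut, and the axes are right-handed (so a half turn about y gives the same grasp; the last joint's range is limited). The gripper opens to 85 mm and grips with 20 to 120 N. Pads are 22 mm wide; open, the fingers measure 114 mm over their backs; the gripper's body (76 mm by 85 mm) begins 54 mm behind the grasp point. The pads swing forward as they close: fully open they stand 13 mm farther back than shut.
Start: joints at [1.188, 0.053, 1.613, -0, 1.476, -0.119], TCP at [0.163, 0.603, 0.245] pointing down, gripper open.
Joint ranges: [-3.01, 3.01], [-1.01, 2.22], [0.06, 2.58], [-1.02, 4.17], [0.09, 2.62], [-3.14, 3.14]. Speed limits (rad/s): [2.57, 2.57, 3.14, 3.14, 3.14, 3.14].

### API

Orientations are given as a rotation vector (axis times angle).
In Python, from station import ctrl gives the robot as it stands.
- The arm moves only by the tool servo_tool, never from a script. Its arguments are lists of equal length, an entry for each row: "delta_pos": the shift along the tool's x, y, z in m, a list of three; "dr": the turn, a rotation vector about the tool's x, y, z in degrees, a list of three; "grip": the opening, from 0 (shut) to 1 (fully open). In form: {"delta_pos": [[x, y, z], ...], "dr": [[rx, ry, rz], ...], "grip": [grip, ...]}. A call has 1 to 5 rows; each row shifts and turns the pose as measured when the row begins, along the tool's axes as they then stand; what a row does not reach is not made up. A row lasts 1/8 s, in which the tool goes at most 62.5 mm and 10.7 degrees, less where a joint would pass 70% of its speed; a pose out of reach is approached as far as the arm can. A call is refused whole if a number of a shift passes 0.0625 or a number of a turn 10.7, either way. A call with a gripper value outside its range is refused whole. The fingers move at their own pace and stop on an object; "grip_force" is the grip in N (left out, the last holds). Time passes only in rows, so rows that do not move let the fingers close. It gives the time, the measured TCP pose, the force and the opening at its end, in the units of the state.
- ctrl.get_obs(): the state, without advancing time (a new reading comes with each control period).
- ctrl.get_image(name): name is "side" or "top"; returns the picture (400x640x3 uint8, red, green, blue); there is no depth.
- ctrl.camera_params(name): a dict with "fovy" (degrees; the focal length in pixels is half the picture's height over the tangent of half this angle, whatever the lens; pixels are square), "cx", "cy" (the principal point, pixels), "k1" (the pictures are not rectified: a ray, as slopes to the right and down, at radius r is drawn at 1 + k1 r^2 times it, then the intrinsics apply), "eye" and "rotation" of the camera in the world. Camera axes: x right, y down, z forward; pixel columns grow to the right and rows downward; lengths in m; the calibration is good to about 2 mm. A picture is of the moment at which its call begins. camera_params takes no time and is no camera call.
- ctrl.finish_job(): hands the job in, once; it reports no verdict.
Trained networks look in the newest picture that a camera, given by its name, has taken for a name from the list of things; names that differ only in an ending like _2 or _b are one class to them, and where a whole thing is asked for, a point or a joint stands for the part that bears it (a point fixed in the world has none). Each returns a list of dicts, best first, with "score" (0 to 1); they miss things now and then, are a little off and sometimes report something else, mostly with a low value. They report only what shows in the picture. A call takes as long as a camera call. They do not tell look-alikes from the thing itself.
- ctrl.masks_of(camera, label): "pixels" (400x640 bool, what is visible of it) and "extent" ([left, top, right, bottom] in pixels, round what is visible of it).
The state is a dict: "t": time; "q": joint angles; "dq": joint speeds; "effort": joint torques, N m; "tool_pos": TCP position; "tool_rot": TCP orientation; "contact_force": force on the tool from outside, world axes, zero at the start; "wrist_torque": the same for the moment, N m; "opening": finger opening in m.
Only numpy, scipy, OpenCV 4.12 (cv2) and the standard library are available. Lean on these libraries where they do the work, as an engineer would, in place of code of your own. Each camera call takes 0.05 s, during which the arm holds its last target.

## Working session

There is one attempt and no reset: what is moved stays moved. The work goes in short steps, Python scripts to look and compute and a tool call to move; the robot and the scene stay as the last step left them, time stands still between calls to the robot, and variables do not carry over. Pictures are saved under pics/ and viewed, and the job is handed in when it is done.

Besides the shell and the picture viewer there is one more tool, called after "Call:" as name(argument=value, ...) on one line, values as JSON. servo_tool: Moves the arm, as the interface text tells. Its arguments: {"type":"object","properties":{"delta_pos":{"type":"array","items":{"type":"array","items":{"type":"number"}}},"dr":{"type":"array","items":{"type":"array","items":{"type":"number"}}},"grip":{"type":"array","items":{"type":"number"}},"grip_force":{"type":"number"}},"required":["delta_pos","dr","grip"]}

```bash
ls; mkdir -p pics; python3 - <<'E'
from station import ctrl
import cv2
for n in ("side","top"):
    im=ctrl.get_image(n); cv2.imwrite(f"pics/{n}0.png",im[:,:,::-1])
    print(n,ctrl.camera_params(n))
print(ctrl.get_obs())
E
```

```text
pics
side {'fovy': 45.91305456062171, 'cx': 321.77039057191206, 'cy': 197.16296653978245, 'k1': 0.0078038390906896285, 'eye': array([ 0.09985916, -0.50997973,  0.55719353]), 'rotation': array([-2.08740623,  0.58118066, -0.33122888])}
top {'fovy': 52.88930970080577, 'cx': 319.5858064918799, 'cy': 195.4529093312654, 'k1': -0.004589839820518739, 'eye': array([0.28835032, 0.11445435, 0.92057788]), 'rotation': array([-2.16076459,  2.09987254, -0.22862072])}
{'t': 0.1, 'q': array([ 1.18801541e+00,  5.33121642e-02,  1.61416173e+00,  2.62720376e-05,
        1.47599093e+00, -1.18997076e-01]), 'dq': array([ 0.00020464, -0.00058546, -0.00422301,  0.00181788, -0.00313659,
        0.00066242]), 'effort': array([ 4.75185643e-04, -3.94908786e+01, -3.71361065e+01, -4.61194134e-05,
        3.96824616e-03,  2.61565140e-05]), 'tool_pos': array([0.16274892, 0.60288275, 0.2441697 ]), 'tool_rot': array([-1.56266875,  0.20750602, -0.2067341 ]), 'contact_force': array([-0.09890556, -0.10221885, -1.08117887]), 'wrist_torque': array([0.04470728, 0.00630906, 0.0294033 ]), 'opening': 0.08548579833743225}
```

View pics/side0.png

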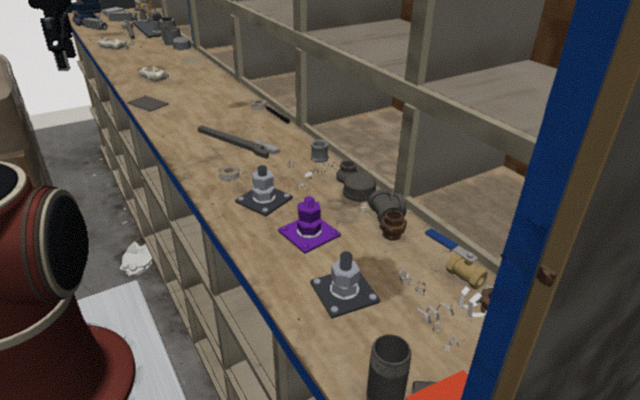

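View pics/top0.png

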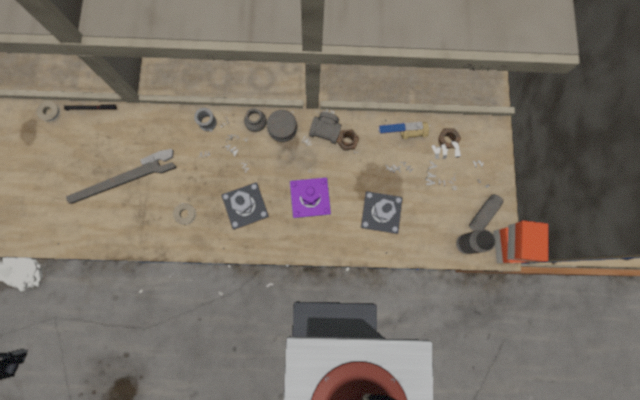

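The side view shows three studs: grey at about (263,190), purple at (309,225) and grey at (345,280). I'll zoom in on both grey ones to find the gap.

```bash
python3 - <<'E'
import cv2,numpy as np
s=cv2.imread("pics/side0.png");t=cv2.imread("pics/top0.png")
a=cv2.resize(s[155:220,225:305],(400,325),interpolation=cv2.INTER_CUBIC)
b=cv2.resize(s[245:320,300:390],(390,325),interpolation=cv2.INTER_CUBIC)
c=cv2.resize(t[175:235,210:280],(379,325))[:270]
d=cv2.resize(t[180:240,350:420],(379,325))[:270]
o=np.zeros((600,800,3),np.uint8)
o[:325,:400]=a;o[:325,405:795]=b;o[328:598,:379]=c;o[328:598,405:784]=d
cv2.imwrite("pics/zoom0.png",o)
from station import ctrl
for cam in("side","top"):
  for l in("lock_nut","lock_nut_top","set_nut","mount_locked"):
    for m in ctrl.masks_of(cam,l): 
        ys,xs=np.nonzero(m["pixels"]);print(cam,l,round(m["score"],2),m["extent"],xs.mean().round(1),ys.mean().round(1),len(xs))
E
```

```text
side lock_nut 0.68 [298.6, 202.5, 321.7, 224.6] 309.2 213.0 351
side lock_nut 0.5 [254.7, 173.3, 274.9, 187.9] 262.1 181.0 284
side lock_nut_top 0.71 [296.8, 202.8, 320.1, 223.8] 308.6 213.1 392
side set_nut 0.87 [297.6, 219.1, 320.4, 233.2] 308.7 228.2 293
side set_nut 0.51 [249.5, 188.7, 274.6, 201.1] 263.2 194.2 244
side mount_locked 0.94 [308.5, 252.6, 376.9, 316.9] 343.5 288.3 2469
top lock_nut 0.82 [232.0, 193.2, 249.9, 210.7] 242.5 202.1 224
top lock_nut 0.65 [299.7, 182.8, 321.6, 204.6] 310.2 192.9 268
top lock_nut 0.42 [359.3, 190.6, 404.3, 237.1] 381.3 212.3 1409
top lock_nut_top 0.65 [231.4, 191.8, 249.9, 210.0] 241.5 202.0 220
top lock_nut_top 0.54 [299.2, 183.0, 317.2, 203.5] 310.0 192.8 258
top set_nut 0.41 [245.7, 205.5, 251.9, 214.7] 248.6 210.3 19
top mount_locked 0.89 [362.9, 192.3, 403.4, 233.8] 381.2 212.3 1428
```

View pics/zoom0.png

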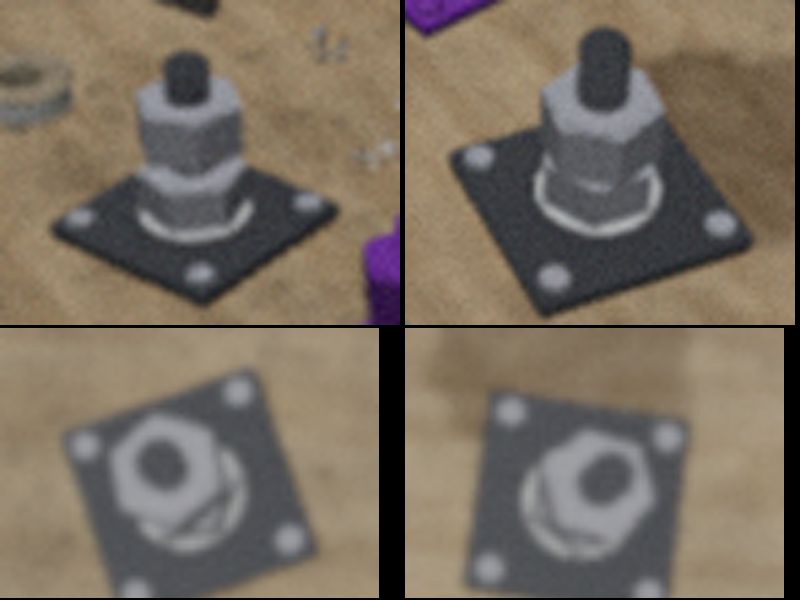

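The left grey stud (side 263,190; top 243,203) has the gap between its nuts. The right one is closed up, so it is the locked one. Next I'll measure the axis and the hexagon's angle.

```bash
cat > h.py <<'E'
import numpy as np,cv2
from scipy.spatial.transform import Rotation as R
from station import ctrl
class Cam:
    def __init__(s,n):
        p=ctrl.camera_params(n); s.f=200/np.tan(np.radians(p["fovy"])/2)
        s.c=np.array([p["cx"],p["cy"]]);s.k=p["k1"];s.e=np.array(p["eye"]);s.R=R.from_rotvec(p["rotation"]).as_matrix()
    def proj(s,P):
        P=np.atleast_2d(P);c=(P-s.e)@s.R; u=c[:,:2]/c[:,2:]; r2=(u**2).sum(1,keepdims=True)
        return u*(1+s.k*r2)*s.f+s.c
    def atz(s,px,z):
        u=(np.array(px,float)-s.c)/s.f; v=u.copy()
        for _ in range(5): v=u/(1+s.k*(v@v))
        d=s.R@np.array([v[0],v[1],1]); return s.e+d*(z-s.e[2])/d[2]
E
python3 - <<'E'
from h import *
T=Cam("top");S=Cam("side")
t=cv2.imread("pics/top0.png");s=cv2.imread("pics/side0.png")
# bolts (zoom px->full), plate top z=.008
for n,c,pts in(("top",T,[(85,446),(238,391),(290,540)]),):
    for p in pts: print(n,c.atz((210+p[0]*70/379,175+(p[1]-328)*60/325),.010).round(4))
for p in[(80,217),(308,202),(200,272)]: print("side",S.atz((225+p[0]/5,155+p[1]/5),.010).round(4))
print("hextop top",T.atz((210+165/5.414,175+(470-328)/5.414),.0635).round(4))
print("stud tip",T.atz((210+160/5.414,175+(463-328)/5.414),.082).round(4), S.atz((225+186/5,155+63/5),.082).round(4))
print(S.atz((225+188/5,155+100/5),.0635).round(4))
E
```

```text
top [0.4557 0.3118 0.01  ]
top [0.4815 0.2486 0.01  ]
top [0.4182 0.2231 0.01  ]
side [0.395  0.2849 0.01  ]
side [0.4831 0.2466 0.01  ]
side [0.4206 0.2224 0.01  ]
hextop top [0.4371 0.2678 0.0635]
stud tip [0.4366 0.2666 0.082 ] [0.4388 0.2642 0.082 ]
[0.4394 0.266  0.0635]
```

```bash
cat > fit.py <<'E'
from h import *
from scipy.optimize import differential_evolution
def fit(tname,sname,x0,zr):
    cams=[(Cam("top"),tname),(Cam("side"),sname)]
    D=[]
    for c,n in cams:
        g=cv2.cvtColor(cv2.imread(n),cv2.COLOR_BGR2GRAY).astype(np.float32)
        g=cv2.GaussianBlur(g,(0,0),1.0); D.append((c,g))
    def hexa(x,y,z,ph,r=.0231):
        a=ph+np.radians(30)+np.arange(7)*np.pi/3
        return np.stack([x+r*np.cos(a),y+r*np.sin(a),np.full(7,z)],1)
    w=np.linspace(.05,.95,15)[:,None]
    def samp(g,p): return cv2.remap(g,p[:,0].astype(np.float32)[None],p[:,1].astype(np.float32)[None],cv2.INTER_LINEAR)[0]
    def cost(v):
        x,y,z,ph,dx,dy=v; tot=0
        for i,(c,g) in enumerate(D):
            h=hexa(x+(dx if i else 0),y+(dy if i else 0),z,ph)
            for k in range(6):
                P=h[k]*(1-w)+h[k+1]*w; mid=P.mean(0); n=mid-np.array([x,y,z]); n/=np.linalg.norm(n)
                n[2]=0
                a=samp(g,c.proj(P-n*.0025)); b=samp(g,c.proj(P+n*.0025)); tot+=np.clip(a-b,-10,40).mean()
        return -tot
    r=differential_evolution(cost,[(x0[0]-.006,x0[0]+.006),(x0[1]-.006,x0[1]+.006),zr,(0,np.pi/3),(-.004,.004),(-.004,.004)],seed=1,maxiter=150,popsize=12)
    v=r.x;print("x y z",v[:3].round(4),"flat normal deg",np.degrees(v[3]).round(1),"side off",v[4:].round(4),r.fun)
    # angle sensitivity
    for d in range(0,60,6): print(d,round(cost([*v[:3],np.radians(d),*v[4:]]),1),end="; ")
    print()
    for (c,g),(_,n) in zip(D,cams):
        im=cv2.imread(n);h=hexa(*(v[:4])) if c is D[0][0] else hexa(v[0]+v[4],v[1]+v[5],v[2],v[3])
        p=c.proj(h);m=p.mean(0).astype(int);s=10
        cr=im[m[1]-20:m[1]+20,m[0]-20:m[0]+20];cr=cv2.resize(cr,None,fx=s,fy=s,interpolation=cv2.INTER_CUBIC)
        q=((p-(m-20)+.5)*s-.5).astype(int);cv2.polylines(cr,[q.reshape(-1,1,2)],True,(0,0,255),1)
        yield cr
if __name__=="__main__":
    cv2.imwrite("pics/fit0.png",np.hstack(list(fit("pics/top0.png","pics/side0.png",(.438,.2665),(.0615,.0655)))))
E
python3 fit.py
```

```text
x y z [0.4381 0.2692 0.064 ] flat normal deg 43.1 side off [ 0.0021 -0.0012] -265.3404235839844
0 -247.0; 6 -243.5; 12 -243.3; 18 -244.6; 24 -247.5; 30 -253.2; 36 -261.5; 42 -265.5; 48 -263.0; 54 -255.2;
```

View pics/fit0.png

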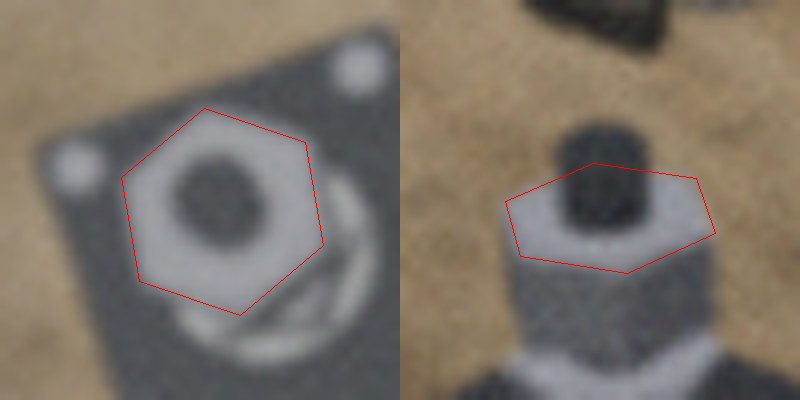

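```bash
python3 - <<'E'
from h import *
o=ctrl.get_obs();M=R.from_rotvec(o["tool_rot"]).as_matrix();print(M.round(3))
print("az z",np.degrees(np.arctan2(M[1,2],M[0,2])),"q1,q6 deg",np.degrees(o["q"][[0,5]]))
print("target q1", np.degrees(np.arctan2(.2675,.438)))
E
```

```text
[[ 0.965 -0.     0.261]
 [-0.261 -0.     0.965]
 [-0.    -1.    -0.   ]]
az z 74.88690182999196 q1,q6 deg [68.0680845  -6.81893465]
target q1 31.413689077255743
```

Call:
servo_tool(delta_pos=[[0.05, 0, -0.036], [0.05, 0, -0.036], [0.05, 0, -0.036], [0.05, 0, -0.036], [0.05, 0, -0.036]], dr=[[0, 0, 0], [0, 0, 0], [0, 0, 0], [0, 0, 0], [0, 0, 0]], grip=[1, 1, 1, 1, 1], grip_force=60)

```text
t: 1.12
tool_pos: [0.3598, 0.3625, 0.2458]
tool_rot: [-1.559, 0.198, -0.202]
contact_force: [0.7, 0.2, 0.7]
opening: 0.0856
```

```bash
cat > go.py <<'E'
import sys
from h import *
o=ctrl.get_obs();M=R.from_rotvec(o["tool_rot"]).as_matrix()
tx,ty,tz,az=map(float,sys.argv[1:5])
print("pos",o["tool_pos"].round(4),"az",round(np.degrees(np.arctan2(M[1,2],M[0,2])),1),"down axis",M[:,1].round(3),"open",round(o["opening"],4),"q6",round(o["q"][5],2),"t",o["t"])
print("F",o["contact_force"].round(1),"tau",o["wrist_torque"].round(2))
print("local delta",(M.T@(np.array([tx,ty,tz])-o["tool_pos"])).round(4))
a=np.radians(az);z=np.array([np.cos(a),np.sin(a),0]);y=np.array([0,0,-1.]);G=np.stack([np.cross(y,z),y,z],1)
print("dr deg",np.degrees(R.from_matrix(M.T@G).as_rotvec()).round(1))
E
python3 go.py .438 .2675 .15 43
```

```text
pos [0.3598 0.3625 0.2458] az 75.4 down axis [ 0.002  0.002 -1.   ] open 0.0856 q6 -0.67 t 1.125
F [0.7 0.2 0.7] tau [ 0.03 -0.05  0.03]
local delta [ 0.0994  0.0958 -0.0724]
dr deg [-0.2 32.4  0.1]
```

Call:
servo_tool(delta_pos=[[0.04, 0, -0.029], [0.04, 0, -0.029], [0.019, 0, -0.014], [0, 0.03, 0], [0, 0.03, 0]], dr=[[0, 0, 0], [0, 0, 0], [0, 0, 0], [0, 10.6, 0], [0, 10.6, 0]], grip=[1, 1, 1, 1, 1])

```text
t: 1.75
tool_pos: [0.4449, 0.2614, 0.1895]
tool_rot: [-1.503, 0.491, -0.507]
contact_force: [0.2, -0.1, -0.5]
opening: 0.085
```

```bash
python3 go.py .438 .2675 .12 43
```

```text
pos [0.4449 0.2614 0.1895] az 53.4 down axis [ 0.012  0.006 -1.   ] open 0.085 q6 -0.55 t 1.75
F [ 0.2 -0.1 -0.5] tau [-0.03  0.03 -0.05]
local delta [-0.0096  0.0694 -0.    ]
dr deg [-0.7 10.4  0.3]
```

Call:
servo_tool(delta_pos=[[-0.009, 0.035, 0], [0, 0.035, 0], [0, 0, 0]], dr=[[-0.7, 10.4, 0.3], [0, 0, 0], [0, 0, 0]], grip=[1, 1, 1])

```text
t: 2.12
tool_pos: [0.4369, 0.2661, 0.1158]
tool_rot: [-1.475, 0.648, -0.644]
contact_force: [0.7, 0.7, 0.6]
opening: 0.0852
```

```bash
python3 go.py .438 .2675 .06 43; python3 - <<'E'
from h import *
a=ctrl.get_image("side");b=ctrl.get_image("top")
cv2.imwrite("pics/p1.png",np.hstack([cv2.resize(a[80:230,190:340],(400,400)),cv2.resize(b[130:250,180:300],(400,400))])[:,:,::-1])
E
```

```text
pos [0.4369 0.2661 0.1158] az 42.6 down axis [-0.003 -0.001 -1.   ] open 0.0852 q6 -0.34 t 2.125
F [0.7 0.7 0.6] tau [ 0.04 -0.   -0.01]
local delta [-0.0002  0.0558  0.0019]
dr deg [ 0.2 -0.4 -0.1]
```

View pics/p1.png

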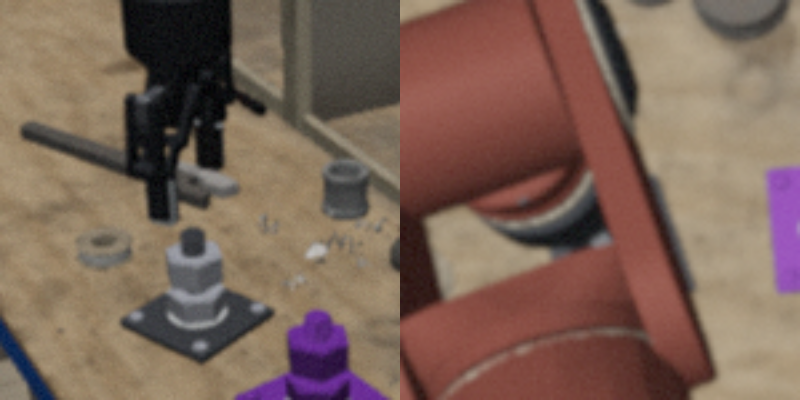

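Call:
servo_tool(delta_pos=[[0, 0.03, 0.002], [0, 0.028, 0], [0, 0, 0]], dr=[[0, 0, 0], [0, 0, 0], [0, 0, 0]], grip=[1, 1, 1])

```text
t: 2.6
tool_pos: [0.447, 0.2712, 0.0691]
tool_rot: [-1.459, 0.634, -0.654]
contact_force: [0.0, 0.3, 0.1]
opening: 0.0853
```

```bash
python3 go.py .438 .2675 .055 43; python3 - <<'E'
from h import *
a=ctrl.get_image("side")
cv2.imwrite("pics/p2.png",cv2.resize(a[120:220,210:330],(720,600))[:,:,::-1])
E
```

```text
pos [0.447  0.2712 0.0691] az 42.7 down axis [ 0.017  0.007 -1.   ] open 0.0853 q6 -0.34 t 2.6
F [0.  0.3 0.1] tau [-0.   -0.02  0.02]
local delta [-0.0035  0.0139 -0.0094]
dr deg [-1.  -0.3  0.4]
```

View pics/p2.png

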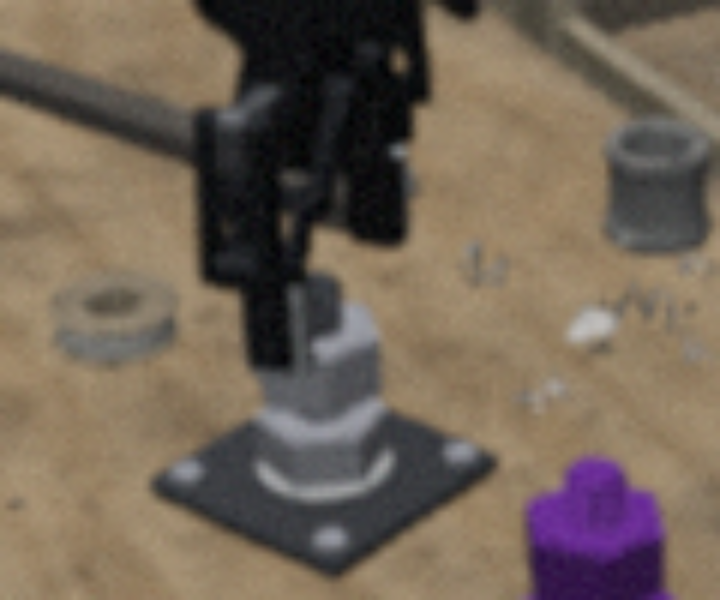

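The fast descent drifted about 9 mm along the jaw axis. I'll correct that with smaller steps before going lower.

Call:
servo_tool(delta_pos=[[-0.003, 0, -0.009], [0, 0, 0], [0, 0, 0]], dr=[[-1, 0, 0.4], [0, 0, 0], [0, 0, 0]], grip=[1, 1, 1])

```text
t: 3.02
tool_pos: [0.4421, 0.2689, 0.0759]
tool_rot: [-1.465, 0.639, -0.65]
contact_force: [-0.3, 0.5, -0.6]
opening: 0.0849
```

```bash
python3 go.py .438 .2675 .055 43
```

```text
pos [0.4421 0.2689 0.0759] az 42.7 down axis [ 0.009  0.005 -1.   ] open 0.0849 q6 -0.34 t 3.025
F [-0.3  0.5 -0.6] tau [ 0.01 -0.02 -0.03]
local delta [-0.0018  0.0208 -0.0041]
dr deg [-0.6 -0.3  0.2]
```

Call:
servo_tool(delta_pos=[[0, 0, 0], [0, 0, 0]], dr=[[0, 0, 0], [0, 0, 0]], grip=[1, 1])

```text
t: 3.28
tool_pos: [0.4424, 0.269, 0.0765]
tool_rot: [-1.464, 0.639, -0.65]
contact_force: [0.8, -0.0, 0.7]
opening: 0.0854
```

```bash
python3 go.py .438 .2675 .055 43
```

```text
pos [0.4424 0.269  0.0765] az 42.7 down axis [ 0.01   0.005 -1.   ] open 0.0854 q6 -0.34 t 3.275
F [ 0.8 -0.   0.7] tau [-0.01 -0.01  0.04]
local delta [-0.0019  0.0215 -0.0045]
dr deg [-0.6 -0.3  0.2]
```

Call:
servo_tool(delta_pos=[[-0.002, 0.008, -0.0045], [0, 0.008, 0], [0, 0.004, 0]], dr=[[-0.6, 0, 0.2], [0, 0, 0], [0, 0, 0]], grip=[1, 1, 1])

```text
t: 3.65
tool_pos: [0.4371, 0.2672, 0.0547]
tool_rot: [-1.473, 0.646, -0.644]
contact_force: [0.3, -0.4, -0.9]
opening: 0.0852
```

```bash
python3 go.py .438 .2675 .055 43
```

```text
pos [0.4371 0.2672 0.0547] az 42.7 down axis [-0.001  0.    -1.   ] open 0.0852 q6 -0.34 t 3.65
F [ 0.3 -0.4 -0.9] tau [ 0.04 -0.   -0.02]
local delta [ 0.0004 -0.0003  0.0008]
dr deg [ 0.1 -0.3 -0.1]
```

On target now: the TCP is at 0.055 and within 1 mm. Next I'll close gently and look.

Call:
servo_tool(delta_pos=[[0, 0, 0], [0, 0, 0], [0, 0, 0]], dr=[[0, 0, 0], [0, 0, 0], [0, 0, 0]], grip=[0.7, 0.5, 0.5], grip_force=40)

```text
t: 4.03
tool_pos: [0.4371, 0.2673, 0.0542]
tool_rot: [-1.473, 0.647, -0.644]
contact_force: [-0.2, 1.4, -0.2]
opening: 0.0428
```

```bash
python3 go.py .438 .2675 .055 43; python3 - <<'E'
from h import *
a=ctrl.get_image("side")
cv2.imwrite("pics/p3.png",cv2.resize(a[120:220,210:330],(720,600))[:,:,::-1])
E
```

```text
pos [0.4371 0.2673 0.0542] az 42.7 down axis [-0.002  0.    -1.   ] open 0.0428 q6 -0.34 t 4.025
F [-0.2  1.4 -0.2] tau [0.04 0.   0.01]
local delta [ 0.0005 -0.0008  0.0008]
dr deg [ 0.1 -0.3 -0.1]
```

View pics/p3.png

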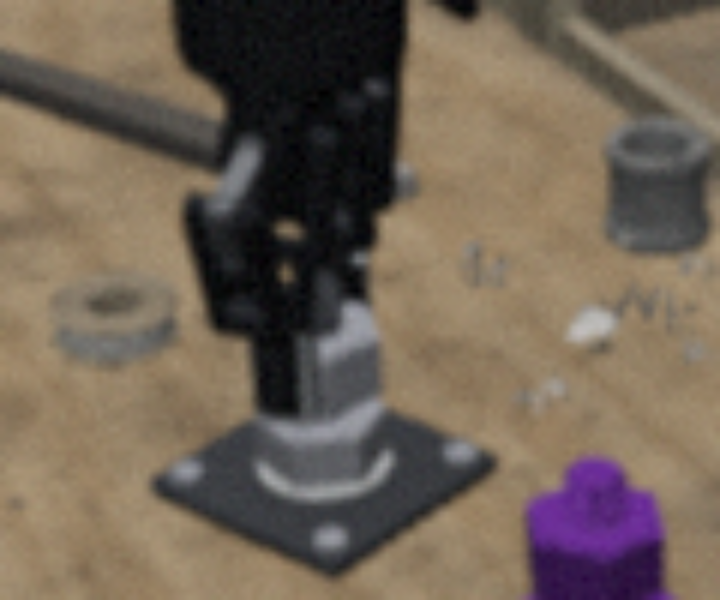

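```bash
python3 - <<'E'
from h import *
S=Cam("side")
for r in(.021,.03):
  for t in(-.011,.011):
    for z in(.035,.04,.045): print(r,t,z,((S.proj([.437-.735*r+t*.678,.267-.678*r-t*.735,z])[0]-[210,120])*6).round(0))
E
```

```text
0.021 -0.011 0.035 [260. 427.]
0.021 -0.011 0.04 [259. 415.]
0.021 -0.011 0.045 [258. 402.]
0.021 0.011 0.035 [320. 437.]
0.021 0.011 0.04 [319. 425.]
0.021 0.011 0.045 [318. 412.]
0.03 -0.011 0.035 [250. 441.]
0.03 -0.011 0.04 [249. 428.]
0.03 -0.011 0.045 [248. 416.]
0.03 0.011 0.035 [310. 451.]
0.03 0.011 0.04 [309. 438.]
0.03 0.011 0.045 [308. 426.]
```

The tips sit at about z 0.044, roughly 13 mm above the set nut. Now I'll grip.

Call:
servo_tool(delta_pos=[[0, 0, 0], [0, 0, 0], [0, 0, 0]], dr=[[0, 0, 0], [0, 0, 0], [0, 0, 0]], grip=[0.3, 0.3, 0.3], grip_force=50)

```text
t: 4.45
tool_pos: [0.4379, 0.2679, 0.0548]
tool_rot: [-1.471, 0.645, -0.645]
contact_force: [2.0, 1.6, -1.5]
opening: 0.0389
```

```bash
python3 go.py .438 .2675 .055 43
```

```text
pos [0.4379 0.2679 0.0548] az 42.7 down axis [ 0.001  0.001 -1.   ] open 0.0389 q6 -0.34 t 4.45
F [ 2.   1.6 -1.5] tau [ 0.19 -0.15  0.08]
local delta [ 0.0004 -0.0002 -0.0002]
dr deg [-0.1 -0.3 -0. ]
```

Gripped on the flats (opening 39 mm). Now I'll turn clockwise while following the sink.

Call:
servo_tool(delta_pos=[[0, 0.001, 0], [0, 0.001, 0], [0, 0.001, 0]], dr=[[0, 8, 0], [0, 8, 0], [0, 8, 0]], grip=[0.3, 0.3, 0.3])

```text
t: 4.82
tool_pos: [0.4382, 0.2681, 0.0518]
tool_rot: [-1.339, 0.974, -0.974]
contact_force: [1.8, 1.8, -1.2]
opening: 0.0391
```

```bash
python3 go.py .438 .2679 .052 43
```

```text
pos [0.4382 0.2681 0.0518] az 18.0 down axis [ 0.002  0.002 -1.   ] open 0.0391 q6 0.09 t 4.825
F [ 1.8  1.8 -1.2] tau [ 0.25 -0.26  0.18]
local delta [ 0.0002 -0.0002 -0.0003]
dr deg [ -0.1 -25.   -0.1]
```

Call:
servo_tool(delta_pos=[[0, 0.001, 0], [0, 0.001, 0], [0, 0.001, 0]], dr=[[0, 8, 0], [0, 8, 0], [0, 8, 0]], grip=[0.3, 0.3, 0.3])

```text
t: 5.2
tool_pos: [0.4386, 0.2682, 0.0488]
tool_rot: [-1.147, 1.295, -1.295]
contact_force: [2.3, 1.0, -0.7]
opening: 0.0389
```

```bash
python3 go.py .438 .2679 .049 43
```

```text
pos [0.4386 0.2682 0.0488] az -6.8 down axis [ 0.003  0.002 -1.   ] open 0.0389 q6 0.52 t 5.2
F [ 2.3  1.  -0.7] tau [ 0.25 -0.22  0.11]
local delta [ 0.0004 -0.0002 -0.0006]
dr deg [ -0.2 -49.8  -0.1]
```

Call:
servo_tool(delta_pos=[[0, 0.0005, 0], [0, 0.0005, 0], [0, 0.0005, 0]], dr=[[0, 4, 0], [0, 4, 0], [0, 4, 0]], grip=[0.3, 0.3, 0.3])

```text
t: 5.58
tool_pos: [0.4388, 0.2682, 0.0473]
tool_rot: [-1.028, 1.45, -1.45]
contact_force: [2.1, 1.3, -1.4]
opening: 0.0393
```

```bash
python3 go.py .438 .2679 .049 43
```

```text
pos [0.4388 0.2682 0.0473] az -19.2 down axis [ 0.003  0.002 -1.   ] open 0.0393 q6 0.74 t 5.575
F [ 2.1  1.3 -1.4] tau [ 0.2  -0.18  0.16]
local delta [ 0.0005 -0.0017 -0.0007]
dr deg [ -0.2 -62.2  -0.1]
```

Call:
servo_tool(delta_pos=[[0, 0.0005, 0], [0, 0.0005, 0]], dr=[[0, 4, 0], [0, 4, 0]], grip=[0.3, 0.3])

```text
t: 5.82
tool_pos: [0.439, 0.2682, 0.0463]
tool_rot: [-0.939, 1.551, -1.551]
contact_force: [1.7, 1.4, -2.0]
opening: 0.039
```

```bash
python3 go.py .438 .2679 .049 43
```

```text
pos [0.439  0.2682 0.0463] az -27.4 down axis [ 0.004  0.002 -1.   ] open 0.039 q6 0.88 t 5.825
F [ 1.7  1.4 -2. ] tau [ 0.29 -0.17  0.2 ]
local delta [ 0.0007 -0.0027 -0.0007]
dr deg [ -0.2 -70.4  -0.1]
```

Call:
servo_tool(delta_pos=[[0, 0.0004, 0], [0, 0.0002, 0]], dr=[[0, 3, 0], [0, 3, 0]], grip=[0.3, 0.3])

```text
t: 6.08
tool_pos: [0.439, 0.2681, 0.0455]
tool_rot: [-0.867, 1.625, -1.625]
contact_force: [3.0, 1.5, -2.6]
opening: 0.0387
```

```bash
python3 go.py .438 .2679 .049 43
```

```text
pos [0.439  0.2681 0.0455] az -33.6 down axis [ 0.004  0.002 -1.   ] open 0.0387 q6 0.99 t 6.075
F [ 3.   1.5 -2.6] tau [ 0.33 -0.31  0.17]
local delta [ 0.0007 -0.0035 -0.0007]
dr deg [ -0.3 -76.6  -0.1]
```

Call:
servo_tool(delta_pos=[[0, 0.0, 0], [0, 0.0, 0]], dr=[[0, 3, 0], [0, 3, 0]], grip=[0.3, 0.3])

```text
t: 6.32
tool_pos: [0.4391, 0.2681, 0.0451]
tool_rot: [-0.794, 1.694, -1.696]
contact_force: [2.0, 1.9, -1.7]
opening: 0.0391
```

```bash
python3 go.py .438 .2679 .049 43; python3 - <<'E'
from h import *
a=ctrl.get_image("side")
cv2.imwrite("pics/p4.png",cv2.resize(a[120:220,210:330],(720,600))[:,:,::-1])
E
```

```text
pos [0.4391 0.2681 0.0451] az -39.5 down axis [ 0.005  0.001 -1.   ] open 0.0391 q6 1.09 t 6.325
F [ 2.   1.9 -1.7] tau [ 0.47 -0.18  1.69]
local delta [ 0.0008 -0.0039 -0.0008]
dr deg [ -0.3 -82.5  -0.1]
```

View pics/p4.png

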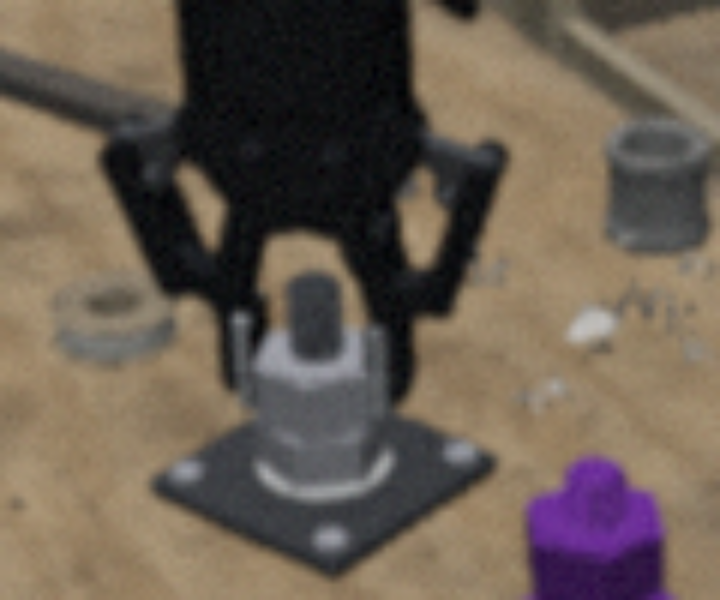

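The torque jumped from 0.17 to 1.7 N·m after about 82° of turn, and the picture shows the gap closed. One small push should confirm a hard stop.

Call:
servo_tool(delta_pos=[[0, 0.0, 0]], dr=[[0, 2, 0]], grip=[0.3])

```text
t: 6.5
tool_pos: [0.4391, 0.2681, 0.0451]
tool_rot: [-0.771, 1.714, -1.718]
contact_force: [2.4, 3.4, -2.4]
opening: 0.0388
```

```bash
python3 go.py .438 .2679 .049 43
```

```text
pos [0.4391 0.2681 0.0451] az -41.3 down axis [ 0.006  0.    -1.   ] open 0.0388 q6 1.13 t 6.5
F [ 2.4  3.4 -2.4] tau [ 0.47 -0.18  2.32]
local delta [ 0.0009 -0.0039 -0.0007]
dr deg [ -0.4 -84.3  -0. ]
```

Torque rose to 2.3 N·m with almost no further turn, so it is hard against the stop. Now I'll release and go straight up.

Call:
servo_tool(delta_pos=[[0, 0, 0], [0, 0, 0], [0, 0, 0], [0, 0, 0]], dr=[[0, 0, 0], [0, 0, 0], [0, 0, 0], [0, 0, 0]], grip=[1, 1, 1, 1])

```text
t: 7.0
tool_pos: [0.4381, 0.2672, 0.0449]
tool_rot: [-0.77, 1.721, -1.723]
contact_force: [0.4, 0.6, -0.0]
opening: 0.0853
```

```bash
python3 go.py .438 .2679 .12 -41
```

```text
pos [0.4381 0.2672 0.0449] az -41.7 down axis [ 0.002 -0.    -1.   ] open 0.0853 q6 1.13 t 7.0
F [ 0.4  0.6 -0. ] tau [0.01 0.02 0.05]
local delta [-0.0005 -0.0751 -0.0004]
dr deg [-0.1 -0.7 -0.1]
```

Call:
servo_tool(delta_pos=[[0, -0.02, 0], [0, -0.03, 0], [0, -0.04, 0], [0, -0.05, 0], [0, -0.05, 0]], dr=[[0, 0, 0], [0, 0, 0], [0, 0, 0], [0, 0, 0], [0, 0, 0]], grip=[1, 1, 1, 1, 1])

```text
t: 7.62
tool_pos: [0.4343, 0.2654, 0.2338]
tool_rot: [-0.783, 1.728, -1.729]
contact_force: [0.6, 0.0, 0.2]
opening: 0.0849
```

```bash
python3 go.py .25 .45 .26 -41
```

```text
pos [0.4343 0.2654 0.2338] az -41.9 down axis [-0.011 -0.006 -1.   ] open 0.0849 q6 1.13 t 7.625
F [0.6 0.  0.2] tau [ 0.01 -0.03  0.01]
local delta [-0.014  -0.0252 -0.2606]
dr deg [ 0.3 -0.9  0.7]
```

Clear of the stud. I'll back off to the side for an unobstructed view.

Call:
servo_tool(delta_pos=[[0, -0.01, -0.05], [0, 0, -0.05], [0, 0, -0.05], [0, 0, -0.04], [0, 0, 0]], dr=[[0, 0, 0], [0, 0, 0], [0, 0, 0], [0, 0, 0], [0, 0, 0]], grip=[1, 1, 1, 1, 1])

```text
t: 8.25
tool_pos: [0.2923, 0.3968, 0.2524]
tool_rot: [-0.765, 1.73, -1.726]
contact_force: [0.0, 0.5, -0.2]
opening: 0.0855
```

```bash
python3 - <<'E'
from h import *
a=ctrl.get_image("side")[:,:,::-1];b=ctrl.get_image("top")[:,:,::-1]
cv2.imwrite("pics/side5.png",a);cv2.imwrite("pics/top5.png",b)
s0=cv2.imread("pics/side0.png")
z=lambda i:cv2.resize(i[155:220,225:305],(400,325),interpolation=cv2.INTER_CUBIC)
o=np.zeros((600,800,3),np.uint8);o[:325,:400]=z(s0);o[:325,400:]=z(a)
o[330:,:400]=cv2.resize(b[150:258,180:340],(400,270))
cv2.imwrite("pics/p5.png",o)
E
cat > f5.py <<'E'
from fit import *
cv2.imwrite("pics/fit5.png",np.hstack(list(fit("pics/top5.png","pics/side5.png",(.438,.2679),(.050,.066)))))
E
python3 f5.py; python3 go.py .438 .2679 .12 -41
```

```text
x y z [0.4381 0.2699 0.0548] flat normal deg 22.4 side off [ 0.0006 -0.0018] -288.1899719238281
0 -244.4; 6 -256.6; 12 -272.9; 18 -285.1; 24 -287.4; 30 -277.8; 36 -263.6; 42 -248.9; 48 -240.3; 54 -238.6; 
pos [0.2939 0.3956 0.2523] az -42.4 down axis [ 0.     0.001 -1.   ] open 0.0857 q6 1.52 t 8.35
F [-0.7 -0.7 -0. ] tau [ 0.01 -0.03  0.02]
local delta [-0.0026  0.1322  0.1926]
dr deg [ 0.  -1.4 -0.1]
```

View pics/p5.png

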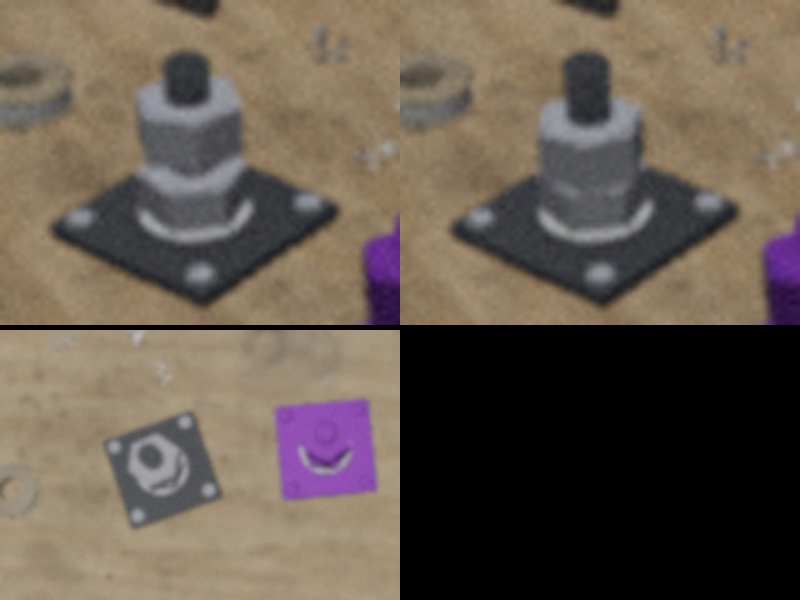

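The gap is closed: the fitted top height is 0.0548 (locked is 0.055), and the hexagon turned about 81°. Next I'll check that the set nut kept its place.

```bash
python3 - <<'E'
from h import *
a=cv2.imread("pics/side0.png");b=cv2.imread("pics/side5.png")
z=lambda i:cv2.resize(i[180:206,244:282],(400,274),interpolation=cv2.INTER_CUBIC)
cv2.imwrite("pics/p6.png",cv2.convertScaleAbs(np.hstack([z(a),z(b)]),alpha=1.5,beta=-50))
for r in(194,195,196,197,198):print(r,a[r,250:277].mean(1).astype(int),'\n   ',b[r,250:277].mean(1).astype(int))
t0=cv2.imread("pics/top0.png").astype(int);t5=cv2.imread("pics/top5.png").astype(int)
E
```

```text
194 [ 56  56  65  74  73  81  70  87  95 107 106 104 101  98  99  98  91  96
  92  85  66  60  49  67  74  70  58] 
    [ 58  59  65  72  73  68  79  85  97 109 100  97  92  91  94  91  86  99
  92  85  72  65  55  66  77  68  59]
195 [ 65  58  70  75  75  72  73  78  80  92  93  95  87  92  86  85  88  86
  91  85  70  51  55  88 119  90  63] 
    [ 62  62  62  78  73  83  77  81  82  91  94  94  93  90  95  90  90  86
  90  86  70  57  61  87 116  95  59]
196 [ 58  64  84  85  82  72  73  77  87  83  89  87  91  84  90  91  91  89
  95  87  64  62  80 128 147 110  61] 
    [ 61  63  81  93  84  75  70  76  77  88  88  89  92  96  90  95  88  90
  94  83  63  66  78 124 148 108  63]
197 [ 63  64  91 119 118  90  75  74  83  88  88  87  90  89  90  93  87  87
  93  88  64  69 112 153 148 101  61] 
    [ 61  64  91 126 113  92  77  74  78  85  89  92  89  88  91  92  91  91
  90  88  67  63 113 154 151  96  66]
198 [ 56  61  88 140 154 124  90  77  78  83  94  91  90  86  91  90  91  88
  84  92  74  90 143 155 125  70  58] 
    [ 58  58  92 141 151 126  91  81  85  89  89  89  93  95  91  90  85  88
  87  78  73  99 141 157 125  74  56]
```

View pics/p6.png

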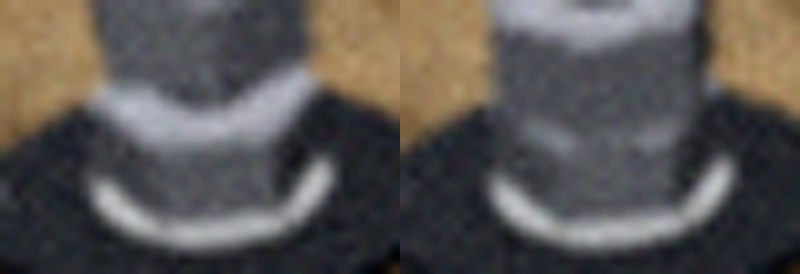

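The set nut's pixel profile is identical before and after within noise, so it hasn't turned. Handing in.

```bash
python3 -c "
from station import ctrl
print(ctrl.finish_job())"
```

```text
the job is handed in; nothing more can be done
None
```

I turned the loose upper nut on the left grey stud clockwise about 82° until it locked against the lower nut. I then released it and backed the arm off, and the job was handed in at about 8.4 s.

- **Hard stop:** the torque about the stud axis rose from about 0.2 to 2.3 N·m, with under 2° of extra turn on the last push.
- **Height and angle:** the camera fit puts the top face of the nut at 54.8 mm (locked is 55 mm). It shows the hexagon turned about 81°. The fit placed the stud within about 2 mm of where the arm gripped it.
- **Set nut:** its outline in the side view is the same before and after, within noise, so it did not turn.
- **Release:** the gripper is open and clear of the stud, and the contact force reads about zero.
- **Other studs:** I did not touch the locked stud or the purple look-alike.

One correction was needed: the fast descent drifted about 9 mm, and I fixed that before gripping. No check failed.

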